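# Draw the thumb nuts out from under the drive shelf

## Task

Two brass thumb nuts have rolled under the low clear shelf on the repair bench. Take the long-handled orange scoop, reach it in over the nuts, set it down behind them and draw both together well out past the shelf's front edge onto the open mat; then leave the scoop lying flat on the mat and let go, with both nuts still between its walls. Do not strike the shelf or what it carries with the scoop or the robot, and do not touch the nuts with the gripper or arm.

Things in the scene. Friction and masses are not known exactly. Their poses are not given: they have to be found in the camera images.
- scoop: Drag scoop, 160 g (centre of mass x=15). mm: x along handle to pan, z up; origin at bench level under the grip. Orange grip bar: x -100 to 60, 22 wide, z 8 to 34; grasp across it near x 20. Rod to the pan, underside z 19. Aluminium pan: 3 upright walls, no floor or roof, open to the handle; far wall x 237 to 240, 30 high, 100 wide; sides x 165 to 240, 20 high, inner faces y +-47. Its far wall pulls nuts.
- shelf: Low clear plate fixed on 4 legs. mm: 360 (x) by 200 (y), underside z 75, top 83, legs 15 thick at x +-170, y +-90. Origin at bench level under its centre, z up. Open front edge y=-100 faces the scoop: reach in along +y, draw out along -y. Black dock under it, x 80 to 160, y +-75, 60 high; drives on top at that end, up to z 140: all part of the shelf.
- nut_a: Brass thumb nut under the shelf: yellow disc, 18 mm diameter, 10 mm high, dark hole in its top, lying flat, 20 g. Origin at the centre of its underside, z up. (A grey one in the open is a bystander.)
- nut_b: The other brass thumb nut, the same as nut_a. It lies beside nut_a, 25 to 45 mm further along the shelf's +x and within 25 mm of it along the shelf's y; both are in the shelf's -x half, 30 mm or more from legs and dock.

How it is judged:
By the outcome, as a careful person would: the job done as asked, in the order asked, and still so for the second after the job is handed in, with the robot touching nothing.
It also fails if it takes over 51 s, if anything falls off the work surface, if the arm or the gripper's body presses on something with over 40 N, if the wrist force passes 120 N, or if a joint passes its speed limit or range.

## Robot

A 6-joint arm with a two-finger parallel gripper is mounted at the origin on the work surface. World frame = base frame: x ahead of the robot, y to its left, z up, the work surface at z = 0. Lengths are in m, angles in degrees, forces in N, time in s.
With the tool pointing down it reaches from about 0.4 to 0.825 m from the base axis. Payload 7 kg.
Tool frame: the origin (TCP) lies at the very end of the fingers, on their centre line; the grasp point (between the pads) lies hold_point_z behind it (hold_point_z is the distance from the TCP to the grasp point, in m); z points along the fingers, y is the direction in which the jaws open and shut (so a half turn about z gives the same grasp; the last joint's range is limited). The gripper opens to 88 mm and grips with 3 to 60 N. Pads are 19 mm wide; open, the fingers measure 130 mm over their backs; the gripper's body (78 mm by 193 mm) begins 47 mm behind the grasp point.
Start: joints at [-51.732, 20.546, 0.682, 0, -70.136, -16.507], TCP at [0.25, -0.627, 0.227] pointing down, gripper open.
Joint ranges: [-176.03, 176.03], [-82.01, 121.73], [-58.28, 71.71], [-173.87, 95.51], [-174.79, -0.11], [-173.66, 173.66]. Speed limits (degrees/s): [136.94, 136.94, 172.46, 180, 180, 180].

## Interface

Orientations are given as [roll, pitch, yaw] about the fixed x, y, z axes, in that order (R = Rz(yaw) Ry(pitch) Rx(roll)).
In Python, from plant import get_obs, snapshot, close_job, hold_point_z gives the robot as it stands. The module is installed in compiled form; this text tells all that it offers.
- The arm moves only by the tool jog_arm, never from a script. Its argument "commands" is a list of rows, each a list of 4 numbers: the shift along the world's x, y, z in mm, then the turn about the world's z in degrees. In form: [[x, y, z, turn], ...]. A call has exactly 10 rows; each row shifts and turns the commanded pose from where the row before left it; what a row does not reach is not made up. A row lasts 1/12 s, in which the tool goes at most 41.7 mm and 7.16 degrees, less where a joint would pass 70% of its speed; a pose out of reach is approached as far as the arm can. A call is refused whole if a number of a shift passes 41.7 or a number of a turn 7.16, either way. A call with a gripper value outside its range is refused whole. "fingers" is the finger opening in mm, from 0 to 87.6, set as the call begins (left out, the last holds). The fingers move at their own pace and stop on an object; the grip force is fixed at half the most. Time passes only in rows, so rows that do not move let the fingers close, or fill a call up. It gives the time, the measured TCP pose, the force and the opening at its end, in the units of the state.
- get_obs(): the state, without advancing time (a new reading comes with each control period).
- snapshot(name): name is "scene" or "top" or "wrist"; returns a dict with "image" (420x560x3 uint8, red, green, blue), "fov_y" (degrees; the focal length in pixels is half the picture's height over the tangent of half this angle, whatever the lens; pixels are square), "cx", "cy" (the principal point, pixels), "rvec" (rotation vector, rad) and "tvec" (3), from world to camera coordinates, as OpenCV has them; the wrist camera has in their place "mount" (4x4, takes a point from camera to tool coordinates, whose origin is the TCP and whose axes are the flange's). Camera axes: x right, y down, z forward; pixel columns grow to the right and rows downward; lengths in m; the calibration is good to about 2 mm. The wrist camera is an equidistant fisheye: a pixel r from the principal point sees the ray r / f radians off the axis. A picture is of the moment at which its call begins: read the wrist's pose just before it. There is no depth.
- close_job(): hands the job in, once; it reports no verdict.
The state is a dict: "clock": time; "joint_pos": joint angles; "qvel": joint speeds; "tau": joint torques, N m; "tool_pos": TCP position; "orientation": TCP orientation; "force": force on the tool from outside, world axes, zero at the start; "moment": the same for the moment, N m; "opening": finger opening in m.
Only numpy, scipy, OpenCV 4.12 (cv2) and the standard library are available. Lean on these libraries where they do the work, as an engineer would, in place of code of your own. Each camera call takes 0.05 s, during which the arm holds its last target.

## Working session

There is one attempt and no reset: what is moved stays moved. The work goes in short steps, Python scripts to look and compute and a tool call to move; the robot and the scene stay as the last step left them, time stands still between calls to the robot, and variables do not carry over. Pictures are saved under pics/ and viewed, and the job is handed in when it is done.

Besides the shell and the picture viewer there is one more tool, called after "Call:" by a JSON object that holds its "api" and its "payload". jog_arm: Moves the arm, as the interface text tells. Its arguments: {"type":"object","properties":{"commands":{"type":"array","items":{"type":"array","items":{"type":"number"}}},"fingers":{"type":"number"}},"required":["commands"]}

```bash
mkdir -p pics; cat > h.py <<'E'
import numpy as np, cv2, pickle
from plant import get_obs, snapshot, close_job, hold_point_z
def save(name,out):
    s=snapshot(name); cv2.imwrite('pics/'+out+'.png',s['image'][:,:,::-1]); pickle.dump(s,open('pics/'+out+'.pkl','wb')); return s
def load(o): return pickle.load(open('pics/'+o+'.pkl','rb'))
def ray(s,u,v):
    f=210/np.tan(np.radians(s['fov_y']/2))
    R=cv2.Rodrigues(np.array(s['rvec'],float))[0]; t=np.array(s['tvec'],float).ravel()
    d=R.T@np.array([(u-s['cx'])/f,(v-s['cy'])/f,1.]); return -R.T@t,d/np.linalg.norm(d)
def onz(s,u,v,z):
    c,d=ray(s,u,v); return c+d*(z-c[2])/d[2]
def proj(s,p):
    f=210/np.tan(np.radians(s['fov_y']/2))
    R=cv2.Rodrigues(np.array(s['rvec'],float))[0]; q=R@np.array(p,float)+np.array(s['tvec'],float).ravel()
    return np.array([s['cx']+f*q[0]/q[2],s['cy']+f*q[1]/q[2]])
E
python3 - <<'E'
from h import *
print(get_obs(),hold_point_z)
for n in ('scene','top'):
    s=save(n,n+'0'); print({k:v for k,v in s.items() if k!='image'}, onz(s,280,210,0), ray(s,280,210)[0])
E
```

```text
{'clock': 0.0, 'joint_pos': array([-5.17340272e+01,  2.05894772e+01,  6.34132591e-01, -2.07218543e-02,
       -7.01361907e+01, -1.65078068e+01]), 'qvel': array([ 0.01591549, -0.04514852, -0.01376927, -0.00079433,  0.04248702,
        0.10321078]), 'tau': array([ 1.01260839e-04, -5.82712483e+01,  2.93061340e+01,  6.99703708e+00,
        7.14753172e-03, -1.45459826e-04]), 'tool_pos': array([ 0.25002105, -0.62645883,  0.22564562]), 'orientation': array([ 1.79906702e+02, -7.33488351e-03, -1.58248885e+02]), 'force': array([ 0.41328743, -0.06690948,  0.19709933]), 'moment': array([-0.02079965, -0.01688568,  0.01888587]), 'opening': 0.08769565468245359} 0.0188
{'fov_y': 55.25576584667428, 'cx': 280.0687928250213, 'cy': 200.94735793779847, 'rvec': array([ 2.04509074,  0.88842646, -0.44050722]), 'tvec': array([-0.3659927 , -0.21627205,  1.34670518])} [ 0.54488755 -0.01150641  0.        ] [ 1.13297343 -0.57656854  0.61504391]
{'fov_y': 53.424507208312214, 'cx': 277.34622570893555, 'cy': 216.15254843523576, 'rvec': array([ 2.14182048, -2.15508153,  0.16130148]), 'tvec': array([-0.04120471,  0.58232117,  0.97045292])} [ 0.60396255 -0.05185891  0.        ] [ 0.43579365 -0.03934234  1.04456245]
```

View pics/scene0.png

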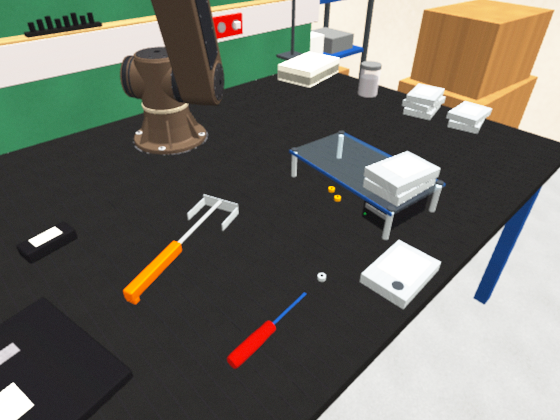

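View pics/top0.png

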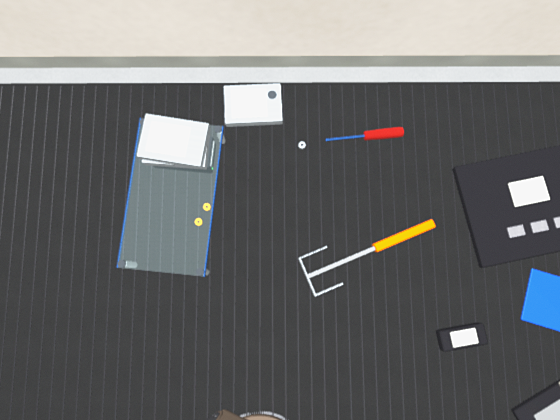

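Scene: scoop grip ~(155,270), pan ~(215,205), nuts ~(332,189) and (338,198), shelf centre ~(365,170). Top: nuts (206,207), (198,222); scoop grip (405,235), pan (315,272); shelf plate outlined x 118–223, y 117–275.

```bash
python3 - <<'E'
from h import *
for n in ('scene0','top0'):
    s=load(n); im=s['image']; hsv=cv2.cvtColor(im,cv2.COLOR_RGB2HSV)
    for nm,lo,hi in (('orange',(8,180,150),(19,255,255)),('yellow',(20,150,120),(32,255,255))):
        m=cv2.inRange(hsv,lo,hi); c,_=cv2.findContours(m,0,2)
        for k in c:
            if cv2.contourArea(k)>8:
                M=cv2.moments(k);u,v=M['m10']/M['m00'],M['m01']/M['m00']
                print(n,nm,cv2.contourArea(k),round(u,1),round(v,1),cv2.boxPoints(cv2.minAreaRect(k)).round(0).tolist(),onz(s,u,v,.034 if nm=='orange' else .010).round(4))
s=load('top0');im=s['image'];
cv2.imwrite('pics/topshelf.png',cv2.resize(im[100:290,105:235,::-1],None,fx=4,fy=3.1*4/3.1,interpolation=2)[:760])
a=cv2.resize(im[100:290,105:235,::-1],None,fx=3.1,fy=3.1,interpolation=2);cv2.imwrite('pics/topshelf.png',a)
cv2.imwrite('pics/topscoop.png',cv2.resize(im[210:310,290:445,::-1],None,fx=5,fy=5,interpolation=2))
s=load('scene0');im=s['image'];cv2.imwrite('pics/scshelf.png',cv2.resize(im[125:245,280:450,::-1],None,fx=4.5,fy=4.5,interpolation=2))
E
```

```text
scene0 orange 570.0 150.6 276.5 [[120.0, 293.0], [174.0, 238.0], [188.0, 252.0], [133.0, 306.0]] [ 0.5634 -0.3776  0.034 ]
scene0 yellow 441.5 151.9 267.5 [[125.0, 289.0], [175.0, 239.0], [180.0, 244.0], [130.0, 294.0]] [ 0.5186 -0.3547  0.01  ]
scene0 yellow 26.5 337.3 197.4 [[334.0, 195.0], [341.0, 195.0], [341.0, 200.0], [334.0, 200.0]] [0.616 0.128 0.01 ]
scene0 yellow 23.5 331.2 188.4 [[328.0, 186.0], [334.0, 186.0], [334.0, 191.0], [328.0, 191.0]] [0.5776 0.1482 0.01  ]
top0 yellow 427.5 404.2 234.9 [[373.0, 244.0], [432.0, 219.0], [435.0, 226.0], [377.0, 251.0]] [ 0.5377 -0.3608  0.01  ]
```

View pics/topshelf.png

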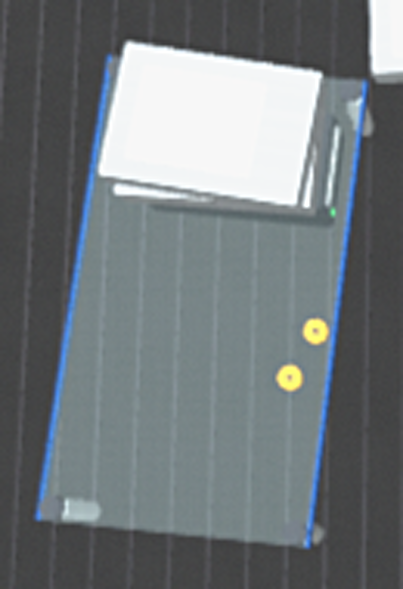

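View pics/topscoop.png

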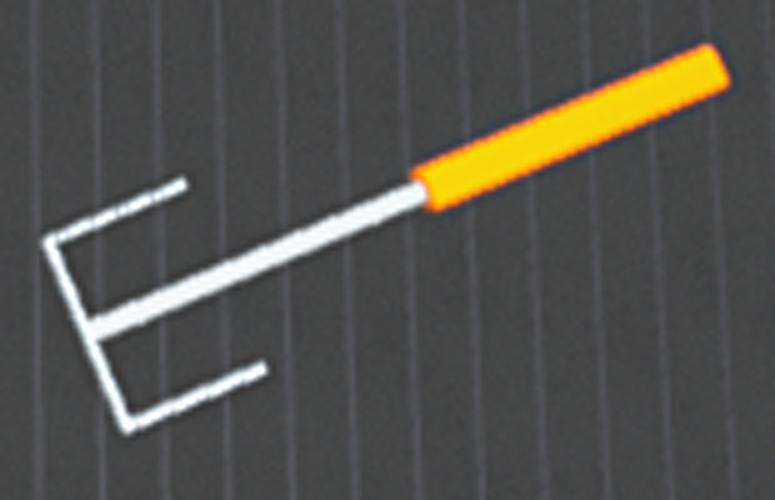

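View pics/scshelf.png

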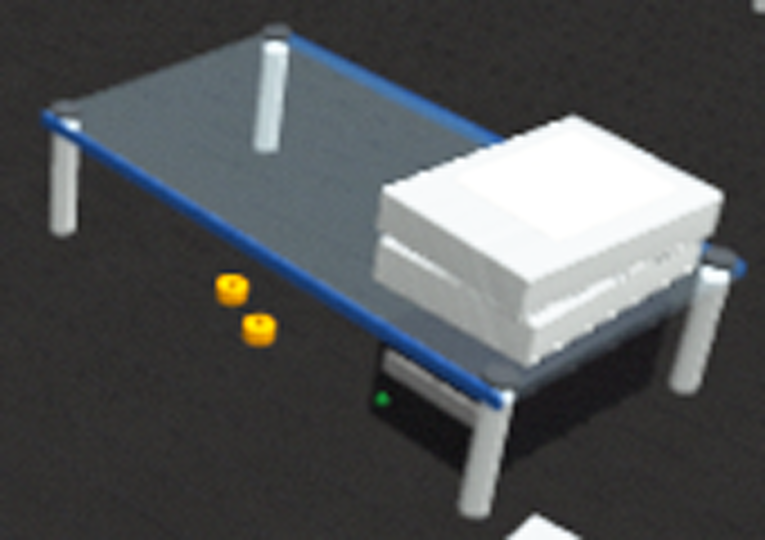

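```bash
python3 - <<'E'
from h import *
s=load('top0')
A=lambda x,y,z:onz(s,105+(x+.5)/3.1-.5,100+(y+.5)/3.1-.5,z)*1000
B=lambda x,y,z:onz(s,290+(x+.5)/5-.5,210+(y+.5)/5-.5,z)*1000
fr,fl=A(366,80,.081),A(307,547,.081); br,bl=A(109,57,.081),A(38,520,.081)
for p in(fr,fl,br,bl):print(p.round(1))
c=(fr+fl+br+bl)/4; ex=(fr-fl)+(br-bl); print('sizes',np.linalg.norm(fr-fl),np.linalg.norm(br-bl),np.linalg.norm(fr-br),np.linalg.norm(fl-bl))
yaw=np.degrees(np.arctan2(ex[1],ex[0]));print('shelf c',c,yaw)
e=np.array([np.cos(np.radians(yaw)),np.sin(np.radians(yaw))]);n=np.array([-e[1],e[0]])
s2=load('scene0')
def tri(a,b):
    (c1,d1),(c2,d2)=a,b; M=np.stack([d1,-d2],1);t=np.linalg.lstsq(M,c2-c1,rcond=None)[0];p,q=c1+t[0]*d1,c2+t[1]*d2;return (p+q)/2*1000,np.linalg.norm(p-q)*1000
for q,sc in (((289,377.5),(331.2,188.4)),((315,331),(337.3,197.4))):
    p=A(*q,.01); d=(p-c)[:2]; print('nut',p.round(1),'shelf',(d@e).round(1),(d@n).round(1), 'tri',tri(ray(s,105+(q[0]+.5)/3.1-.5,100+(q[1]+.5)/3.1-.5),ray(s2,*sc)))
g0,g1=B(721,65,.034),B(423,190,.034);w0,w1=B(45,240,.030),B(128,430,.030)
print('grip',g0,g1,np.linalg.norm(g0-g1),'wall',w0,w1,np.linalg.norm(w0-w1),'grip end->wall',np.linalg.norm(((w0+w1)/2-g0)[:2]))
d=((w0+w1)/2-g0)[:2];dy=np.degrees(np.arctan2(d[1],d[0]));print('scoop yaw',dy,'from grip',np.degrees(np.arctan2(*((g1-g0)[1::-1]))),'wall perp',np.degrees(np.arctan2(*((w1-w0)[1::-1]))))
u=d/np.linalg.norm(d); print('origin', g0[:2]+100*u, g1[:2]-60*u,((w0+w1)/2)[:2]-240*u,'grasp',g0[:2]+120*u)
E
```

```text
[797.9  85.5  81. ]
[439.  124.5  81. ]
[817.5 285.6  81. ]
[460.  323.3  81. ]
sizes 360.9940176158504 359.4867165213794 201.08505810810576 199.90055055812002
shelf c [628.62761805 204.74745108  81.        ] -6.1065668357232035
nut [574.6 153.6  10. ] shelf -48.3 -56.6 tri (array([574.45265342, 153.66473752,   6.16041994]), np.float64(1.8792217088885796))
nut [612.5 133.4  10. ] shelf -8.5 -72.7 tri (array([612.7068574 , 133.58181164,   5.6089786 ]), np.float64(1.485963782423959))
grip [ 565.10486537 -427.4099665    34.        ] [ 504.8978649  -279.03425877   34.        ] 160.12568048735187 wall [482.09646718 -95.69074993  30.        ] [ 391.32596329 -134.14353603   30.        ] 98.57941537477622 grip end->wall 337.84122623651064
scoop yaw 112.33624664026425 from grip 112.08603381109631 wall perp -157.0411994993416
origin [ 527.1007261  -334.91301845] [ 527.70034846 -334.53242759] [ 527.92114949 -336.9098183 ] grasp [ 519.49989824 -316.41362884]
```

Measurements match the given sizes (shelf 360×200, grip 160, nut spacing 40/16 mm). Moving above the grip.

Call:
{"api": "jog_arm", "payload": {"commands": [[25,28,-5,7],[25,28,-5,7],[25,28,-5,7],[25,28,-5,7],[25,28,-5,7],[25,28,-5,7],[25,28,-5,7],[25,28,-5,7],[25,28,-5,7],[25,28,-5,7]], "fingers": 87}}

```text
clock: 0.93
tool_pos: [0.501, -0.3452, 0.1761]
orientation: [180.0, 0.0, -87.9]
force: [0.8, -0.8, -0.2]
opening: 0.0868
```

Call:
{"api": "jog_arm", "payload": {"commands": [[7,10,-10,7],[7,10,-10,7],[6,10,-10,6.5],[0,0,-18,0],[0,0,-18,0],[0,0,-18,0],[0,0,-18,0],[0,0,0,0],[0,0,0,0],[0,0,0,0]]}}

```text
clock: 1.77
tool_pos: [0.5207, -0.3172, 0.0753]
orientation: [-180.0, -0.0, -67.7]
force: [1.0, -0.4, 0.1]
opening: 0.0873
```

```bash
python3 - <<'E'
from h import *
o=get_obs();print(o['clock'],o['tool_pos'],o['orientation'],o['joint_pos'].round(1))
s=save('wrist','w1');save('top','top1')
print({k:v for k,v in s.items() if k!='image'})
E
```

```text
1.7667 [ 0.5206836  -0.31715867  0.07534304] [-1.79986053e+02 -3.54586457e-02 -6.77245931e+01] [-13.   22.2 -18.6   0.  -49.2  35.3]
{'fov_y': 65.70646984690485, 'cx': 277.1084437897893, 'cy': 202.94701843146728, 'mount': array([[ 6.63653721e-04, -9.65542557e-01, -2.60244368e-01,
         6.90844286e-02],
       [ 9.99999727e-01,  5.56480340e-04,  4.85497884e-04,
        -3.78389781e-04],
       [-3.23947995e-04, -2.60244619e-01,  9.65542663e-01,
        -1.58328899e-01],
       [ 0.00000000e+00,  0.00000000e+00,  0.00000000e+00,
         1.00000000e+00]])}
```

View pics/w1.png

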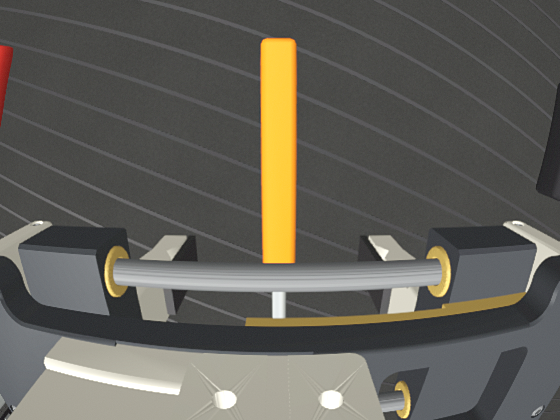

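The wrist view shows the grip bar centred (col ~279) and upright between the fingers. Descend and grip.

Call:
{"api": "jog_arm", "payload": {"commands": [[0,0,-14,0],[0,0,-14,0],[0,0,-14,0],[0,0,-14,0],[0,0,-7,0],[0,0,-7,0],[0,0,0,0],[0,0,0,0],[0,0,0,0],[0,0,0,0]]}}

```text
clock: 2.7
tool_pos: [0.5208, -0.3171, 0.0054]
orientation: [-179.9, -0.1, -67.7]
force: [0.3, -0.0, 0.9]
opening: 0.087
```

Call:
{"api": "jog_arm", "payload": {"commands": [[0,0,0,0],[0,0,0,0],[0,0,0,0],[0,0,0,0],[0,0,0,0],[0,0,0,0],[0,0,0,0],[0,0,0,0],[0,0,0,0],[0,0,0,0]], "fingers": 0}}

```text
clock: 3.53
tool_pos: [0.5202, -0.3169, 0.0046]
orientation: [180.0, -0.0, -67.7]
force: [-0.5, 0.0, 0.0]
opening: 0.0257
```

Call:
{"api": "jog_arm", "payload": {"commands": [[0,0,0,0],[0,0,0,0],[0,0,0,0],[0,0,0,0],[0,0,0,0],[0,0,0,0],[0,0,5,0],[0,0,6,0],[0,0,7,0],[0,0,7,0]]}}

```text
clock: 4.37
tool_pos: [0.5203, -0.3169, 0.0304]
orientation: [-180.0, -0.0, -67.7]
force: [1.3, 0.1, -0.8]
opening: 0.0216
```

Call:
{"api": "jog_arm", "payload": {"commands": [[0,0,0,0],[0,0,0,0],[0,0,0,0],[0,0,0,0],[0,0,0,0],[0,0,0,0],[0,0,0,0],[0,0,0,0],[0,0,0,0],[0,0,0,0]]}}

```text
clock: 5.2
tool_pos: [0.5202, -0.3169, 0.0295]
orientation: [180.0, 0.0, -67.7]
force: [-0.6, -0.5, -1.9]
opening: 0.0215
```

```bash
python3 - <<'E'
from h import *
o=get_obs();print(o['clock'],o['tool_pos'],o['orientation'],o['force'],o['opening'])
save('scene','sc2');s=save('top','top2')
a=s['image'];cv2.imwrite('pics/top2z.png',cv2.resize(a[200:320,280:450,::-1],None,fx=4.5,fy=4.5,interpolation=2))
s=load('sc2');cv2.imwrite('pics/sc2z.png',cv2.resize(s['image'][170:320,90:270,::-1],None,fx=3.9,fy=3.9,interpolation=2))
E
```

```text
5.2 [ 0.52022625 -0.31689455  0.02953254] [ 1.79997448e+02  6.86789867e-04 -6.77396570e+01] [-0.58992977 -0.4722857  -1.91867064] 0.02150618221212799
```

View pics/sc2z.png

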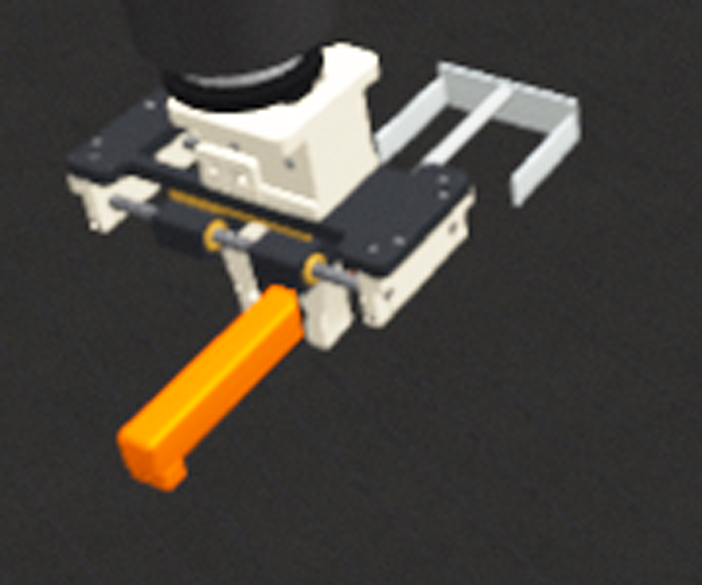

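View pics/top2z.png

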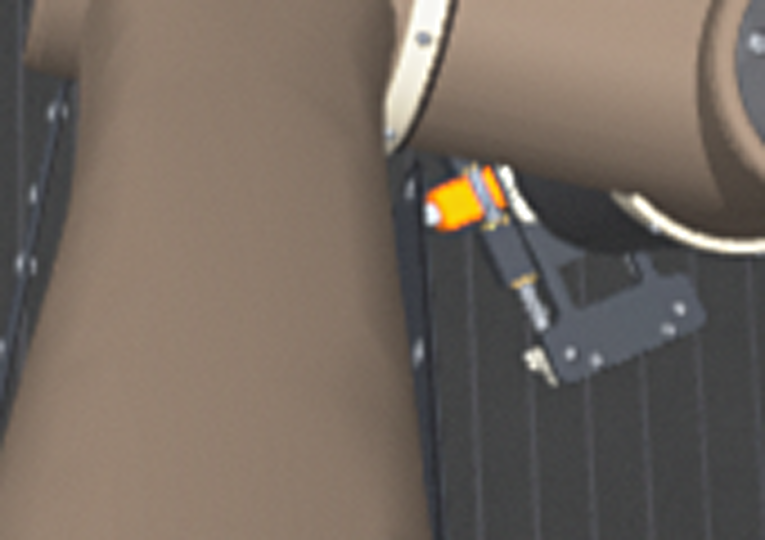

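```bash
python3 - <<'E'
from h import *
s=load('sc2'); T=np.array([520.2,-316.9]);th=np.radians(112.3);u=np.array([np.cos(th),np.sin(th)]);v=np.array([-u[1],u[0]])
for lift in (20,25,30):
  for y,x in ((50,240),(-50,240)):
    p=T+u*(x-20)+v*y
    q=proj(s,np.r_[p,30+lift]/1000); print(lift,y,((q-[90,170])*3.9).round(0))
def P(X,Y):
    c=np.array([628.6,204.7]);t=np.radians(-6.1);return c+X*np.array([np.cos(t),np.sin(t)])+Y*np.array([-np.sin(t),np.cos(t)])
for Y in (-370,-247,-397): print(Y,P(-28.4,Y))
# clear height check: how far pan corners are when raised
E
```

```text
20 50 [443.  64.]
20 -50 [578. 102.]
25 50 [442.  58.]
25 -50 [578.  96.]
30 50 [441.  52.]
30 -50 [577.  89.]
-370 [ 561.04309599 -160.1871397 ]
-247 [574.11357677 -37.88357257]
-397 [ 558.17396607 -187.03426419]
```

Scoop lifted level (pan ~20–25 mm up, possibly slight sag). Moving to the pre-reach pose, 5 mm higher, aligned with the shelf.

Call:
{"api": "jog_arm", "payload": {"commands": [[2,8,0.5,-1.5],[4,16,0.5,-3],[5,18,0.5,-3.5],[5,18,0.5,-3.5],[5,18,0.5,-3.5],[5,18,0.5,-3.5],[5,18,0.5,-3.5],[5,18,0.5,-3],[3,16,0.5,-2.4],[2,8.5,0.5,-1]]}}

```text
clock: 6.13
tool_pos: [0.5617, -0.1588, 0.0347]
orientation: [-180.0, 0.0, -96.2]
force: [0.3, 0.3, -1.3]
opening: 0.0219
```

Call:
{"api": "jog_arm", "payload": {"commands": [[0,0,0,0],[0,0,0,0],[0,0,0,0],[0,0,0,0],[0,0,0,0],[0,0,0,0],[0,0,0,0],[0,0,0,0],[0,0,0,0],[0,0,0,0]]}}

```text
clock: 6.97
tool_pos: [0.5612, -0.1605, 0.0346]
orientation: [-180.0, -0.0, -96.1]
force: [-0.0, 0.8, -2.2]
opening: 0.0218
```

```bash
cat > pan.py <<'E'
from h import *
import sys
s=save('scene',sys.argv[1]); o=get_obs(); T=o['tool_pos'][:2]*1000; th=np.radians(o['orientation'][2]+180); lift=o['tool_pos'][2]*1000-4.8
print(o['clock'],o['tool_pos'],o['orientation'],o['force'],o['opening'],'lift',lift)
u=np.array([np.cos(th),np.sin(th)]);v=np.array([-u[1],u[0]])
w=proj(s,np.r_[T+u*220,30]/1000); x0,y0=int(max(0,w[0]-80)),int(max(0,w[1]-60))
im=cv2.resize(s['image'][y0:y0+120,x0:x0+170,::-1],None,fx=4.5,fy=4.5,interpolation=2)
for y in (50,-50):
  for x,z in ((240,30),(240,0),(165,20),(165,0)):
    q=(proj(s,np.r_[T+u*(x-20)+v*y,z+lift]/1000)-[x0,y0]+.5)*4.5
    cv2.circle(im,tuple(int(k) for k in q),3,(0,0,255),1)
cv2.imwrite('pics/'+sys.argv[1]+'z.png',im)
E
python3 pan.py sc3
```

```text
7.0167 [ 0.56122959 -0.16041145  0.03455998] [-1.79998686e+02 -3.72802689e-04 -9.61395472e+01] [-1.06300516  0.66490906 -2.01443269] 0.021533798597052723 lift 29.759976320172225
```

View pics/sc3z.png

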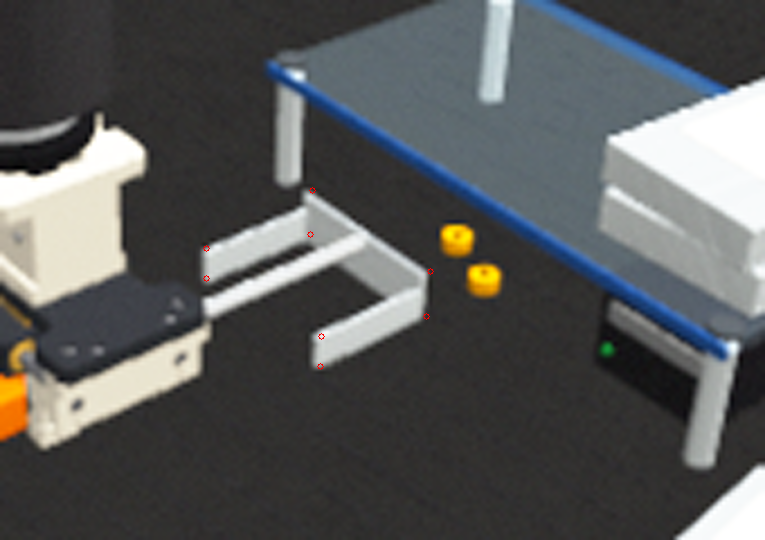

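View pics/sc3.png

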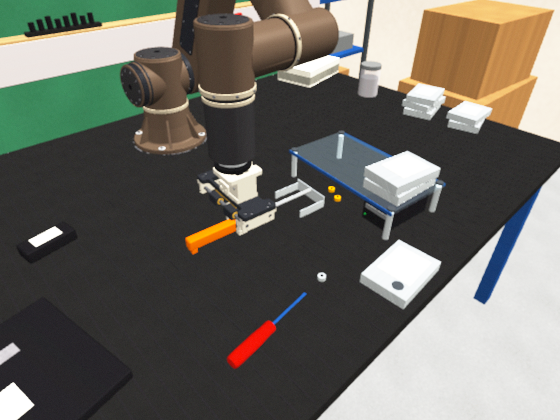

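The pan matches prediction within ~1 px (corners ~(310,195), (425,275) in crop), level, squared to the shelf. Reaching in.

Call:
{"api": "jog_arm", "payload": {"commands": [[0.5,5,0,0],[1,9,0,0],[1.5,14,0,0],[1.7,16,0,0],[1.7,17,0,0],[1.7,17,0,0],[1.7,16,0,0],[1.6,14,0,0],[1,10,0,0],[0.5,4.5,0,0]]}}

```text
clock: 7.85
tool_pos: [0.5744, -0.0362, 0.0346]
orientation: [-180.0, 0.0, -96.1]
force: [-0.4, -0.2, -1.6]
opening: 0.022
```

Call:
{"api": "jog_arm", "payload": {"commands": [[0,0,0,0],[0,0,0,0],[0,0,0,0],[0,0,0,0],[0,0,0,0],[0,0,0,0],[0,0,0,0],[0,0,0,0],[0,0,0,0],[0,0,0,0]]}}

```text
clock: 8.68
tool_pos: [0.5741, -0.0379, 0.0346]
orientation: [-180.0, -0.0, -96.1]
force: [-0.3, -0.1, -1.7]
opening: 0.0219
```

```bash
python3 pan.py sc4
```

```text
8.7333 [ 0.57411481 -0.03790605  0.03454672] [ 1.79998066e+02 -7.11408221e-04 -9.61408945e+01] [ 0.16006316 -0.12386019 -2.27568138] 0.021462287829042952 lift 29.74672058775189
```

View pics/sc4z.png

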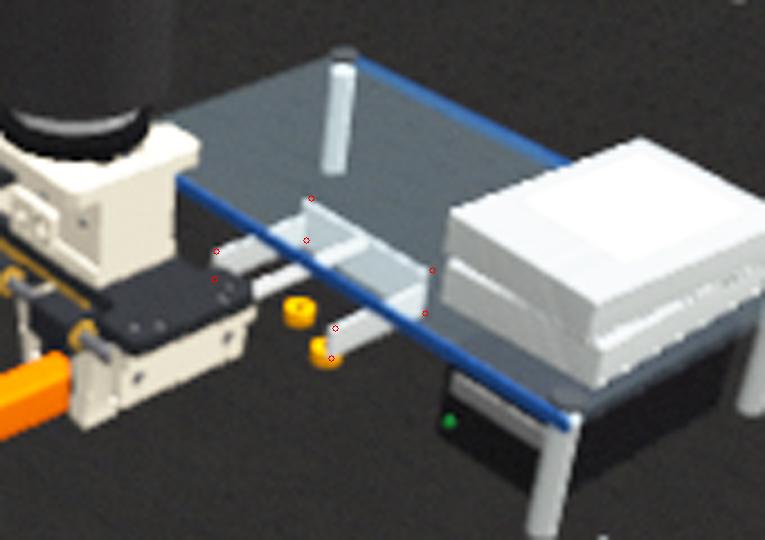

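The pan is now over the nuts with walls either side. Lowering.

Call:
{"api": "jog_arm", "payload": {"commands": [[0,0,-5,0],[0,0,-5,0],[0,0,-5,0],[0,0,-5,0],[0,0,-4,0],[0,0,-2,0],[0,0,-2,0],[0,0,-1.5,0],[0,0,0,0],[0,0,0,0]]}}

```text
clock: 9.57
tool_pos: [0.5742, -0.0379, 0.0051]
orientation: [-180.0, 0.0, -96.1]
force: [-0.3, 0.1, -1.9]
opening: 0.0219
```

```bash
python3 pan.py sc5
```

```text
9.6167 [ 0.57427318 -0.03787537  0.00522762] [-1.79984195e+02  2.78097815e-03 -9.61365307e+01] [ 0.43491582 -0.63110487 -1.91209787] 0.021567853223108554 lift 0.42762336249107236
```

View pics/sc5z.png

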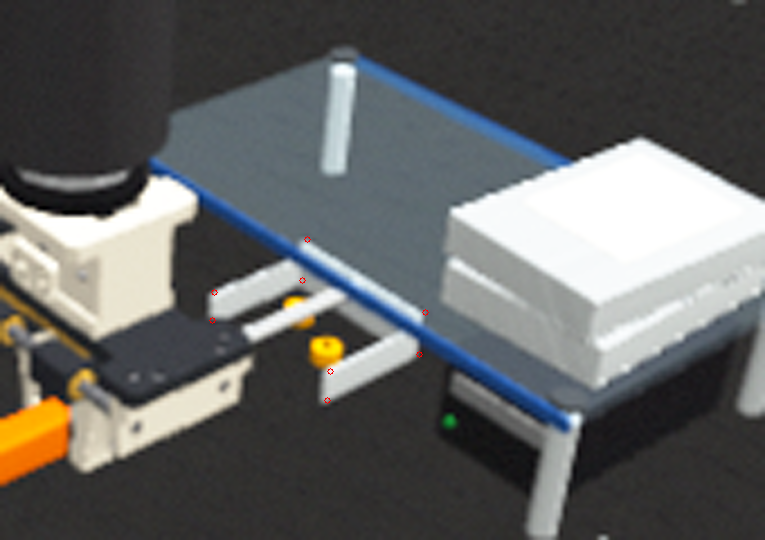

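Call:
{"api": "jog_arm", "payload": {"commands": [[-0.2,-2,0,0],[-0.3,-3,0,0],[-0.5,-5,0,0],[-0.6,-6,0,0],[-0.7,-6,0,0],[-0.7,-6,0,0],[-0.7,-6,0,0],[-0.6,-6,0,0],[-0.6,-6,0,0],[-0.6,-6,0,0]]}}

```text
clock: 10.45
tool_pos: [0.5685, -0.0906, 0.0051]
orientation: [-180.0, 0.0, -96.1]
force: [-0.1, -0.8, -1.6]
opening: 0.0219
```

```bash
python3 pan.py sc6
```

```text
10.5 [ 0.56829261 -0.09131905  0.00500784] [ 1.79982823e+02 -9.12029286e-03 -9.61702935e+01] [-0.34301506 -1.34172195 -2.05319458] 0.021815986796063024 lift 0.2078351848299942
```

View pics/sc6z.png

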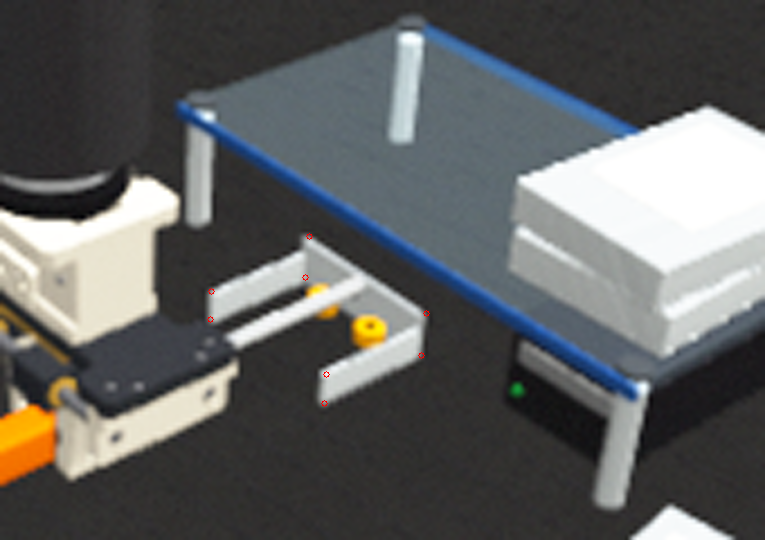

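Both nuts are inside the pan at the far wall. Continue the draw.

Call:
{"api": "jog_arm", "payload": {"commands": [[-0.6,-6,0,0],[-0.7,-6,0,0],[-0.6,-6,0,0],[-0.7,-6,0,0],[-0.6,-6,0,0],[-0.7,-6,0,0],[-0.6,-6,0,0],[-0.7,-6,0,0],[-0.6,-6,0,0],[-0.6,-6,0,0]]}}

```text
clock: 11.33
tool_pos: [0.5621, -0.1505, 0.0051]
orientation: [180.0, 0.0, -96.1]
force: [0.7, 0.9, -1.2]
opening: 0.0218
```

Call:
{"api": "jog_arm", "payload": {"commands": [[-0.6,-6,0,0],[-0.7,-6,0,0],[-0.6,-6,0,0],[-0.7,-6,0,0],[-0.6,-6,0,0],[-0.7,-6,0,0],[-0.6,-5,0,0],[-0.4,-4,0,0],[-0.3,-3,0,0],[-0.1,-1,0,0]]}}

```text
clock: 12.17
tool_pos: [0.5568, -0.1993, 0.005]
orientation: [180.0, -0.0, -96.2]
force: [-0.1, 0.1, -1.3]
opening: 0.022
```

```bash
python3 pan.py sc7
```

```text
12.2167 [ 0.55685608 -0.19930242  0.00503665] [ 1.79998121e+02 -1.99459304e-03 -9.61600311e+01] [-0.7950919  -0.40709653 -1.2954843 ] 0.02140543673136713 lift 0.23664597400787368
```

View pics/sc7z.png

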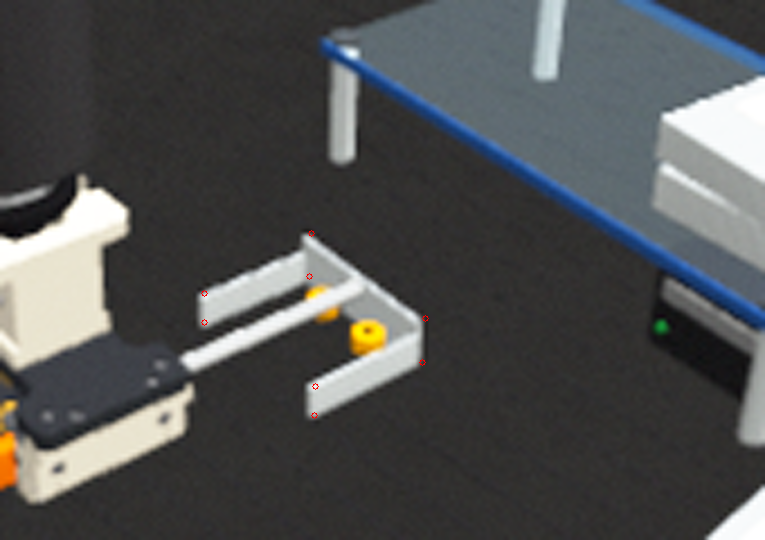

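Nuts are ~95 mm clear; draw another ~40 mm for margin, then set down.

Call:
{"api": "jog_arm", "payload": {"commands": [[-0.2,-2,0,0],[-0.4,-4,0,0],[-0.6,-6,0,0],[-0.7,-6,0,0],[-0.6,-6,0,0],[-0.7,-6,0,0],[-0.5,-5,0,0],[-0.3,-3,0,0],[-0.2,-2,0,0],[0,0,-0.3,0]]}}

```text
clock: 13.05
tool_pos: [0.5527, -0.2394, 0.0048]
orientation: [-180.0, -0.0, -96.2]
force: [-0.0, 0.0, -1.5]
opening: 0.0215
```

Call:
{"api": "jog_arm", "payload": {"commands": [[0,0,0,0],[0,0,0,0],[0,0,0,0],[0,0,0,0],[0,0,0,0],[0,0,0,0],[0,0,0,0],[0,0,0,0],[0,0,0,0],[0,0,0,0]], "fingers": 87}}

```text
clock: 13.88
tool_pos: [0.5527, -0.2389, 0.0048]
orientation: [180.0, 0.0, -96.1]
force: [0.3, 0.0, -0.2]
opening: 0.0828
```

Call:
{"api": "jog_arm", "payload": {"commands": [[0,0,0,0],[0,0,3,0],[0,0,5,0],[0,0,10,0],[0,0,15,0],[0,0,20,0],[0,0,20,0],[0,0,20,0],[0,0,20,0],[0,0,20,0]]}}

```text
clock: 14.72
tool_pos: [0.5527, -0.2389, 0.14]
orientation: [-179.9, -0.0, -96.1]
force: [0.2, 0.3, -0.1]
opening: 0.087
```

```bash
python3 - <<'E'
from h import *
o=get_obs();print(o['clock'],o['tool_pos'],o['force'],o['opening'])
save('scene','sc8')
E
```

```text
14.7167 [ 0.55270473 -0.23892072  0.13998521] [ 0.23757327  0.25932982 -0.10253266] 0.0870226775732708
```

View pics/sc8.png

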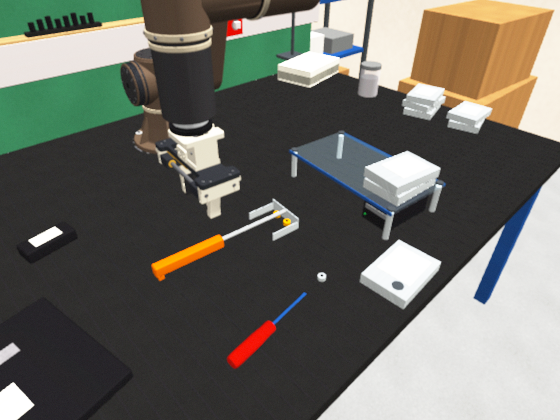

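Scoop lies flat and released; nuts at ~(277,213), (287,222) within the pan. Back the arm off and check from above.

Call:
{"api": "jog_arm", "payload": {"commands": [[-15,-15,10,0],[-20,-30,10,0],[-20,-35,0,0],[-20,-35,0,0],[-20,-35,0,0],[-20,-35,0,0],[-20,-30,0,0],[-10,-15,0,0],[0,0,0,0],[0,0,0,0]]}}

```text
clock: 15.6
tool_pos: [0.4068, -0.4698, 0.1584]
orientation: [-180.0, -0.0, -96.3]
force: [0.5, -1.1, 0.8]
opening: 0.0871
```

```bash
python3 - <<'E'
from h import *
s=save('top','top9');print(get_obs()['clock'],get_obs()['tool_pos'],get_obs()['force'])
hsv=cv2.cvtColor(s['image'],cv2.COLOR_RGB2HSV);m=cv2.inRange(hsv,(18,120,120),(34,255,255));m[:, 330:]=0
c,_=cv2.findContours(m,0,2)
t=np.radians(-6.1);R=np.array([[np.cos(t),np.sin(t)],[-np.sin(t),np.cos(t)]])
for k in c:
    M=cv2.moments(k)
    if M['m00']>8:
        u,v=M['m10']/M['m00'],M['m01']/M['m00'];p=onz(s,u,v,.01)*1000;print(u,v,p,'shelf',R@(p[:2]-[628.6,204.7]))
cv2.imwrite('pics/top9z.png',cv2.resize(s['image'][130:290,190:400,::-1],None,fx=3.7,fy=3.7,interpolation=2))
E
```

```text
15.65 [ 0.40745132 -0.46909251  0.15830634] [-0.19691878  0.37240558 -0.41156661]
272.0 228.7207207207207 [555.17785463 -31.43367537  10.        ] shelf [ -47.91389935 -242.5988094 ]
273.8380952380952 212.93809523809523 [594.97883518 -36.22865396  10.        ] shelf [  -7.82874023 -243.13722432]
```

View pics/top9z.png

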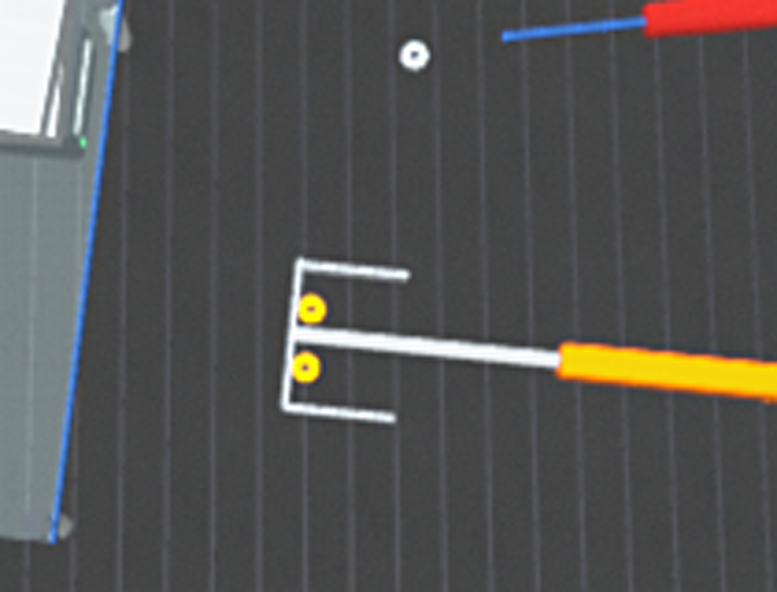

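The top view shows both nuts inside the pan walls at (272,229) and (274,213), about 143 mm past the shelf's front edge. The robot is clear, so I'm handing in.

```bash
python3 -c "
from plant import *
print(close_job())"
```

```text
the job is handed in; nothing more can be done
None
```

The job is done and handed in at about 15.7 s. I gripped the scoop and reached it under the shelf, about 30 mm up and over the nuts. I then set it down behind them, drew both out together, laid the scoop on the mat and let go.

- **Nuts:** the last top view shows both still between the pan walls, against the far wall. Their centres are about 143 mm past the shelf's front edge.
- **Scoop and robot:** the scoop is lying flat and the gripper is open and well clear of it. The wrist force readings I took stayed under about 3 N, far below the 120 N limit.
- **Shelf:** I saw no contact with the shelf or what it carries, and it looked unmoved in the pictures.
- **One disagreement:** the first picture after lifting suggested the pan was sagging by up to 5 mm. I raised the scoop a further 5 mm before reaching in, and later views matched the expected pan position to within 1–2 pixels.

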